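Wind a tilting spice canister up to its stop and lock it

TASK

The clear canister in the tilting stand is leaning about one division over: wind the crank clockwise as seen from above, as many turns as it takes, until the red pointer has come up to the green mark and you feel the crank come up firmly against its stop, without ever straining it. Then let go of the crank and swing the red lock lever fully over, away from its starting side. Leave everything else on the counter where it is.

Things in the scene. Friction and masses are not known exactly. Their poses are not given: they have to be found in the camera images.
- stand: Tilting stand: 430 x 200 mm dark board, white gearbox with crank in the middle. Origin under its centre; x away from the robot, y left along canister, crank, lock, z up. Winding takes about 3 N at the handle; at the stop it goes springy and firm, 0.4 mm of handle travel per N. Firmly home: a push of some 8 to 15 N held there for a moment; over 22 N strains the drive. It stays as left.
- crank: Steel crank on the gearbox. Origin on its upright axis (the stand's centre), 150 mm above the counter; x points along the arm to the handle, 45 mm from the axis. Hub ends 12 mm, arm 9 mm above the origin. It drives a worm: one full turn tilts the canister 9 degrees. Starts some 3 to 4 turns short of its stop, wound clockwise seen from above.
- knob_grip (a point): Centre of the crank's upright black handle, a cylinder 22 mm across, from 163 to 209 mm above the counter (this point at 188). It spins freely on its pin, so it can be held with a fixed wrist and led round a level circle of 45 mm radius about the crank axis. Apart from the lock lever nothing of the stand is higher than 163 mm.
- pointer_tip (a point): Tip of the red pointer that tilts with the canister, 70 mm from the level tilt axis; it moves 11 mm per turn of the crank, towards the stand's +x as it is wound. At the stop it stands on the home mark.
- home_mark (a point): Where the pointer tip stands when the canister is up at its stop, beside the green mark on the white scale dial, 160 mm above the counter, 175 mm to -y of the crank axis in the stand's frame. One division, 30 degrees, lies between it and the next long mark, black, to -x.
- lock_tip (a point): Centre of the red 26 mm ball on the lock lever's 10 mm rod, 155 mm to the stand's +y of the crank axis. Pivot: parallel to stand y, 60 mm from the ball, 142 mm above the counter. Starts leaning 0.35 to 0.5 rad to -x, ball 20 to 29 mm to -x of the pivot and about 196 mm high; locked it leans 0.5 rad to +x, ball 29 mm to +x, rising to 202 mm between. Moves with 1 N, stays as left.
- coupling (a joint): Wind-up (rad) of the short torsion spring hidden under the crank hub, through which it drives the worm: about 0.009 per N of push at the handle, 0 when slack, positive when winding on. About 0.025 while winding; firmly home is 0.07 to 0.14, over 0.20 (22 N) is strained.
- canister: Clear canister with aluminium lid, 72 mm across, 118 mm high, that tilts with the red pointer in the stand, 120 mm to the stand's -y of the crank axis. Origin on the level tilt axis, 90 mm above the counter, z towards its lid. Moves only by the crank.
- lock (a joint): Angle of the lock lever (rad): 0 to 0.15 open, leaning towards the robot side; 1.0 fully over, locked.
- spice_tin: Bystander: hinged aluminium spice tin, 85 x 60 x 47 mm, standing on the stand's base board; origin under its centre. Leave it alone.
- clip: Bystander: yellow plastic clothes-peg clip, 75 mm long, lying on the stand's base board; origin under its centre. Leave it alone.
- dipper: Bystander: wooden honey dipper, 155 mm long, lying on a small white rest; origin under its centre. Leave it alone.
- cup: Bystander: red cup, 80 mm across, 85 mm high; origin under its centre. Leave it alone.
- canister_two: Bystander: second clear canister, 72 mm across, 114 mm high; origin under its centre. Leave it alone.
- spoon: Bystander: wooden spoon, 200 mm long, lying flat; origin under its centre. Leave it alone.

How it is judged:
On the way, in this order (a step that is already met when the one before it is completed fails the run):
1. the pointer is at the green mark (within 1.8 mm) and the crank is pressed against its stop with more than about 6.5 N at the handle (distance between pointer_tip and home_mark below 0.0018 m and value of joint coupling above 0.06 rad), for 0.1 s.
2. the lock lever is fully over, with the crank let go (value of joint lock above 0.9 rad and distance between pointer_tip and home_mark below 0.0018 m and contact force between the fingers and crank below 0.5 N), for 0.2 s.
At the end, for the whole second after the job is handed in: The pointer tip is within 1.8 mm of the home mark, the crank is at rest and the lock lever is over by more than 0.9 of its 1.0 rad (distance between pointer_tip and home_mark below 0.0018 m and value of joint lock above 0.9 rad and angular speed of crank below 0.1 rad/s); the robot touches nothing.
It fails at once if the drive is strained: more than 22 N at the handle, either way (value of joint coupling above 0.2 rad or value of joint coupling below -0.2 rad).
It fails at once if a bystander (tin, clip, dipper, cup, second canister or spoon) is moved by more than 20 mm (distance of any of spice_tin, clip, dipper, cup, canister_two, spoon from where it was at the start of the episode above 0.02 m).
It also fails if it takes over 72 s, if anything falls off the work surface, if the arm or the gripper's body presses on something with over 40 N, if the wrist force passes 120 N, or if a joint passes its speed limit or range.

ROBOT

A 6-joint arm with a two-finger parallel gripper is mounted at the origin on the work surface. World frame = base frame: x ahead of the robot, y to its left, z up, the work surface at z = 0. Lengths are in m, angles in rad, forces in N, time in s.
With the tool pointing down it reaches from about 0.35 to 0.775 m from the base axis. Payload 7.3 kg.
Tool frame: the origin (TCP) lies on the mounting face of the last link; the fingertips stand 178 mm ahead of it and the grasp point (between the pads) lies 159 mm ahead of it (ctrl.hold_point_z is the distance from the TCP to the grasp point, in m); z points along the fingers, y is the line along which they close (so a half turn about z gives the same grasp; the last joint's range is limited). The gripper opens to 92 mm and grips with 3 to 60 N. Pads are 19 mm wide; open, the fingers measure 130 mm over their backs; the gripper's body (75 mm by 190 mm) begins 47 mm behind the grasp point.
Start: joints at [0.967, 0.342, 1.524, -0, 1.275, -0.146], TCP at [0.232, 0.471, 0.405] pointing down, gripper open.
Joint ranges: [-2.53, 2.53], [-0.77, 2.02], [0.04, 2.7], [-1, 4.14], [0.28, 2.66], [-3.11, 3.11]. Speed limits (rad/s): [2.57, 2.57, 3.14, 3.14, 3.14, 3.14].

INTERFACE

Orientations are given as a unit quaternion [w, x, y, z].
In Python, from station import ctrl gives the robot as it stands.
- The arm moves only by the shell command python3 -m jog 'ROWS' [FORCE]. ROWS is JSON, a list that holds one entry, the list of rows, each a list of 7 numbers: the shift along the tool's x, y, z scaled (see below), then the turn, a rotation vector about the tool's x, y, z scaled (see below), then the closure, from 0 (fully open) to 1 (shut). A call has 1 to 5 rows; each row shifts and turns the commanded pose from where the row before left it, along the tool's axes as they then stand; what a row does not reach is not made up. The controller multiplies each number of a shift by 2 cm and each number of a turn by 5 degrees. A row lasts 1/10 s, in which the tool goes at most 50 mm and 8.59 degrees, less where a joint would pass 70% of its speed; a pose out of reach is approached as far as the arm can. A call with a number of a shift or a turn outside -1 to 1 is refused whole. A call with a gripper value outside its range is refused whole. The fingers move at their own pace and stop on an object; FORCE is the grip in N (left out, the last holds). Time passes only in rows, so rows that do not move let the fingers close. It gives the time, the measured TCP pose, the force, the opening and the grip force at its end, in the units of the state.
- ctrl.get_state(): the state, without advancing time (a new reading comes with each control period).
- ctrl.snapshot(name): name is "scene" or "side" or "wrist"; returns a dict with "img" (480x640x3 uint8, red, green, blue), "depth" (480x640 float32, m along the optical axis (not along the pixel's ray), 0 where there is no reading), "intrinsics" (3x3 intrinsics, pixels), "R" (3x3) and "t" (3): a world point X has camera coordinates R X + t. Camera axes: x right, y down, z forward; pixel columns grow to the right and rows downward; lengths in m; the calibration is good to about 2 mm. A picture is of the moment at which its call begins.
- ctrl.sign_off(): hands the job in; it is judged then, once.
The state is a dict: "time": time; "joint_positions": joint angles; "joint_velocities": joint speeds; "joint_torque": joint torques, N m; "position": TCP position; "tcp_rot": TCP orientation; "force": force on the tool from outside, world axes, zero at the start; "wrist_torque": the same for the moment, N m; "finger_gap": opening from 0.0 (shut) to 1.0 (fully open); "grip_force": force on a finger pad.
Only numpy, scipy, OpenCV 4.12 (cv2) and the standard library are available. Lean on these libraries where they do the work, as an engineer would, in place of code of your own. Each camera call takes 0.05 s, during which the arm holds its last target. There are 200 camera calls.

## Working session

There is one attempt and no reset: what is moved stays moved. The work goes in short steps, Python scripts to look and compute and a shell command to move; the robot and the scene stay as the last step left them, time stands still between calls to the robot, and variables do not carry over. Pictures are saved under pics/ and viewed, at most 13 in all, crops included, and the job is handed in when it is done.

```bash
mkdir -p pics; ls; cat > h.py <<'E'
import numpy as np,cv2
from station import ctrl
def snap(n,f):
    s=ctrl.snapshot(n); cv2.imwrite('pics/'+f,s['img'][:,:,::-1]); np.savez('pics/'+f+'.npz',**s); return s
def pt(s,u,v,r=1):
    d=s['depth'][v-r:v+r+1,u-r:u+r+1]; d=np.median(d[d>0]); K=s['intrinsics']
    return s['R'].T@(d*np.linalg.inv(K)@[u,v,1]-s['t'])
def atz(s,u,v,z):
    K=s['intrinsics']; r=s['R'].T@(np.linalg.inv(K)@[u,v,1]); c=-s['R'].T@s['t']
    return c+r*(z-c[2])/r[2]
E
python3 - <<'E'
from h import *
snap('scene','a.png');snap('side','b.png')
s=ctrl.get_state();print(s)
E
```

```text
pics
{'time': 0.1, 'joint_positions': array([ 9.67013005e-01,  3.42662360e-01,  1.52490077e+00,  2.30738874e-05,
        1.27537570e+00, -1.46008946e-01]), 'joint_velocities': array([ 0.00083201, -0.00101231, -0.00202212,  0.00115505, -0.00264582,
       -0.00164022]), 'joint_torque': array([ 2.42436530e-03, -4.32002056e+01, -2.44695908e+01,  7.20434426e-02,
        5.24982519e-02, -2.46977896e-05]), 'position': array([0.23194434, 0.47086396, 0.40411669]), 'tcp_rot': array([-2.56736453e-04,  2.26897102e-01,  9.73918504e-01, -6.22296846e-04]), 'force': array([ 0.58639599, -0.52476789, -0.43526845]), 'wrist_torque': array([-0.00627526,  0.01879434, -0.01300104]), 'grip_force': 0.0, 'finger_gap': 0.9996440458430638}
```

View pics/a.png

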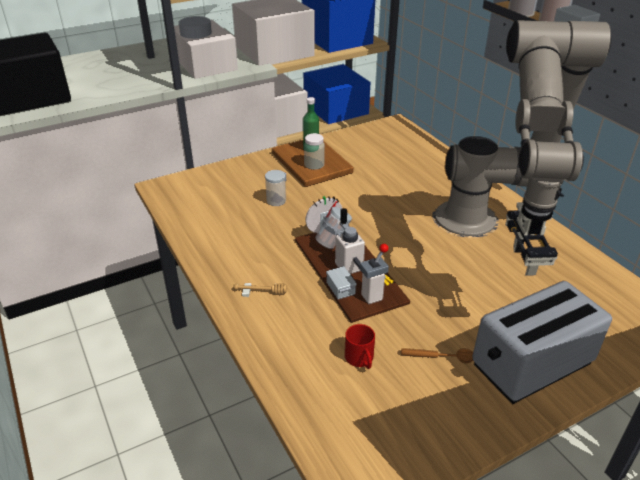

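View pics/b.png

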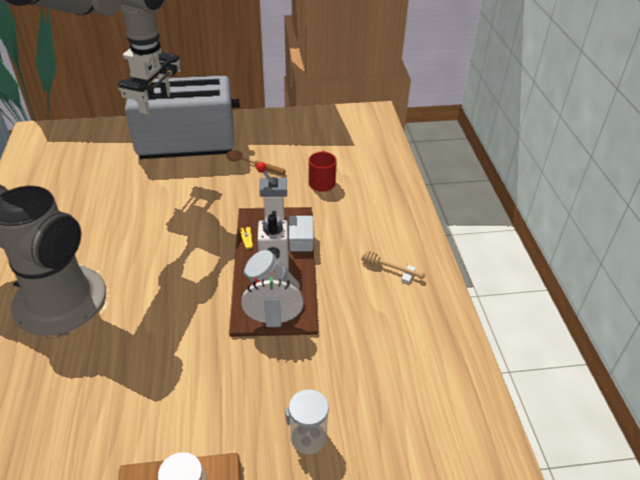

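The stand is around (350,265) in the scene view and (275,260) in the side view. The lock's red ball is at (384,248) and (261,167). The tin, the clip and the rest are beside it. I'll enlarge both views.

```bash
python3 - <<'E'
import cv2,numpy as np
a=cv2.imread('pics/a.png')[190:320,290:410];b=cv2.imread('pics/b.png')[150:340,220:330]
A=cv2.resize(a,None,fx=4,fy=4,interpolation=2);B=cv2.resize(b,None,fx=3,fy=3,interpolation=2)
o=np.zeros((570,810,3),np.uint8);o[:520,:480]=A;o[:570,480:810]=B
cv2.imwrite('pics/c.png',o[:,:800])
E
```

```text
(no output)
```

View pics/c.png

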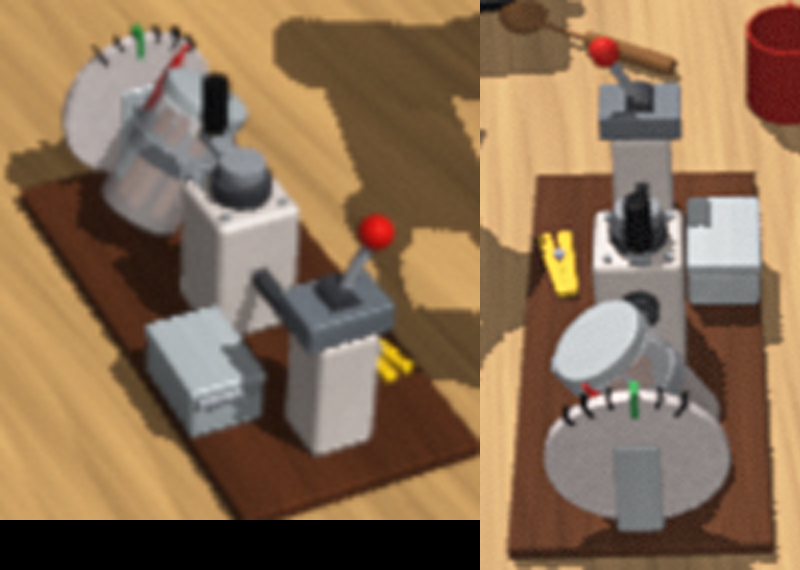

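The handle spans (344,210)–(344,222) in the scene view and about (273,213)–(273,233) in the side view. It sits on the canister side of the hub. The board corners are clear in both views. The pointer (red) is about one division to -x of the green mark.

```bash
python3 - <<'E'
from h import *
a=np.load('pics/a.png.npz');b=np.load('pics/b.png.npz')
def tri(p,q):
    P=[s['intrinsics']@np.c_[s['R'],s['t']] for s in (a,b)]
    X=cv2.triangulatePoints(P[0],P[1],np.float64(p),np.float64(q))[:,0];return X[:3]/X[3]
np.set_printoptions(precision=4,suppress=True)
print('ball tri',tri((384.2,247.7),(261,167.3)),'d',pt(a,384,248),pt(b,261,167))
print('handle',[pt(a,344,v,0) for v in (212,216,220)],[pt(b,273,v,0) for v in (214,218,222,226)])
C=[tri((295.5,238.7),(317.3,335)),tri((351.2,319.5),(312,208.3)),tri((409.5,301.7),(239.3,208.3))]
print('corners tri',C)
for z in(0,.012,.02):
  print([atz(b,*p,z)[:2] for p in((239.3,208.3),(312,208.3),(317.3,335),(230,334))])
print(pt(b,270,328),pt(a,320,275))
for n,s,m in(('a',a,(slice(200,240),slice(300,410))),('b',b,(slice(200,300),slice(225,325)))):
  pass
for s in(a,b):
  d=s['depth'];K=s['intrinsics'];v,u=np.mgrid[:480,:640];r=np.stack([u,v,np.ones_like(u)],-1)@np.linalg.inv(K).T*d[...,None]
  X=(r-s['t'])@s['R']; i=s['img'].astype(int).max(-1)
  m=(X[...,2]>.168)&(X[...,2]<.215)&(i<70)&(X[...,0]>.3)&(X[...,0]<.75)&(abs(X[...,1])<.3)
  print(m.sum(),np.median(X[m],0),X[m].min(0),X[m].max(0))
  print('cam',-s['R'].T@s['t'])
E
```

```text
ball tri [0.4982 0.2043 0.194 ] d [0.5058 0.2113 0.1999] [0.4966 0.1953 0.2025]
handle [array([0.5151, 0.0056, 0.2005]), array([0.5197, 0.0137, 0.1921]), array([0.5179, 0.0117, 0.1752])] [array([0.5127, 0.0108, 0.2084]), array([0.512 , 0.0023, 0.2041]), array([ 0.5111, -0.0092,  0.2024]), array([ 0.5106, -0.0099,  0.1911])]
corners tri [array([ 0.5919, -0.1775,  0.0025]), array([0.6304, 0.2498, 0.0099]), array([0.4351, 0.2697, 0.0097])]
[array([0.432 , 0.2834]), array([0.6319, 0.2611]), array([ 0.5916, -0.1754]), array([ 0.3963, -0.15  ])]
[array([0.4323, 0.2693]), array([0.6301, 0.2473]), array([ 0.5903, -0.1845]), array([ 0.3971, -0.1595])]
[array([0.4326, 0.2599]), array([0.629, 0.238]), array([ 0.5894, -0.1907]), array([ 0.3976, -0.1658])]
[ 0.4868 -0.156   0.0161] [0.615  0.0355 0.0107]
76 [0.5192 0.0081 0.1917] [ 0.508  -0.0028  0.1681] [0.5295 0.0178 0.2124]
cam [1.3293 1.3236 1.2912]
162 [ 0.5089 -0.006   0.1937] [ 0.4992 -0.0129  0.1681] [0.5199 0.0143 0.2141]
cam [ 0.4686 -1.0365  1.124 ]
```

```bash
python3 -m jog '[[[0,0,-0.5,0,0,-1,0],[0,0,-0.5,0,0,-1,0],[0,0,-0.5,0,0,-1,0],[0,0,-0.5,0,0,-1,0],[0,0,0,0,0,-1,0]]]' 40
python3 -m jog '[[[-0.6,-1,0,0,0,-0.24,0],[-0.6,-1,0,0,0,0,0],[-0.6,-1,0,0,0,0,0],[-0.6,-1,0,0,0,0,0],[-0.6,-1,0,0,0,0,0]]]'
```

```text
time: 0.6
position: [0.232, 0.4711, 0.4458]
tcp_rot: [0.0, 0.009, 1.0, 0.001]
force: [0.6, -0.5, -0.8]
finger_gap: 1.002
grip_force: 0.0
time: 1.1
position: [0.2918, 0.3698, 0.4444]
tcp_rot: [-0.0, 0.0, 1.0, -0.0]
force: [0.4, 0.5, -0.5]
finger_gap: 0.994
grip_force: 0.0
```

```bash
for i in 1 2 ; do :; done
python3 -m jog '[[[-0.6,-1,0,0,0,0,0],[-0.6,-1,0,0,0,0,0],[-0.6,-1,0,0,0,0,0],[-0.6,-1,0,0,0,0,0],[-0.6,-1,0,0,0,0,0]]]' >/dev/null
python3 -m jog '[[[-0.6,-1,0,0,0,0,0],[-0.6,-1,0,0,0,0,0],[-0.6,-1,0,0,0,0,0],[-0.6,-1,0,0,0,0,0],[-0.6,-1,0,0,0,0,0]]]' >/dev/null
python3 -m jog '[[[-0.6,-1,0,0,0,0,0],[-0.6,-1,0,0,0,0,0],[-0.6,-1,0,0,0,0,0],[0,0,0,0,0,0,0],[0,0,0,0,0,0,0]]]'
python3 - <<'E'
from h import *
snap('wrist','d.png')
E
```

```text
time: 2.6
position: [0.4473, 0.1105, 0.4444]
tcp_rot: [-0.001, 0.001, 1.0, 0.0]
force: [-0.8, 0.4, -0.0]
finger_gap: 0.997
grip_force: 0.0
```

View pics/d.png

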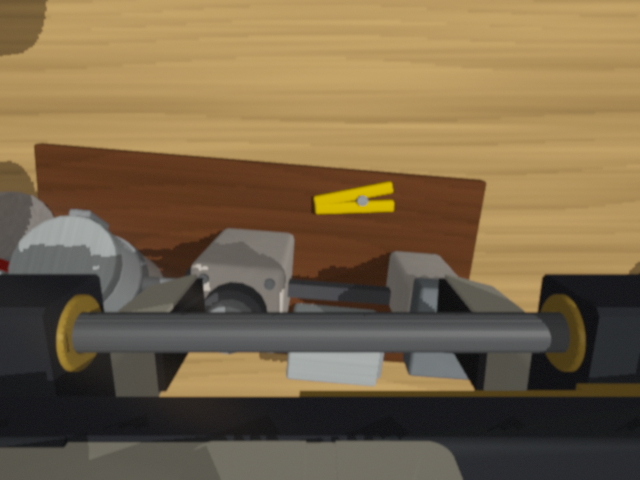

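The wrist view shows the board's near edge, the clip at (355,200) and the gearbox hub at (235,305), partly hidden by the fingers. I'll move further out over the crank for a clear look.

```bash

python3 -m jog '[[[-1,-0.9,0,0,0,0,0],[-1,-0.9,0,0,0,0,0],[-1,-0.9,0,0,0,0,0],[-1,-0.9,0,0,0,0,0],[-1,-0.9,0,0,0,0,0]]]' >/dev/null
python3 -m jog '[[[-0.6,0,0,0,0,0,0],[0,0,0,0,0,0,0],[0,0,0,0,0,0,0]]]'
python3 - <<'E'
from h import *
snap('wrist','e.png')
E
```

```text
time: 3.45
position: [0.5589, 0.0215, 0.4444]
tcp_rot: [-0.001, -0.0, 1.0, 0.0]
force: [-0.5, -0.3, -0.0]
finger_gap: 1.001
grip_force: 0.0
```

View pics/e.png

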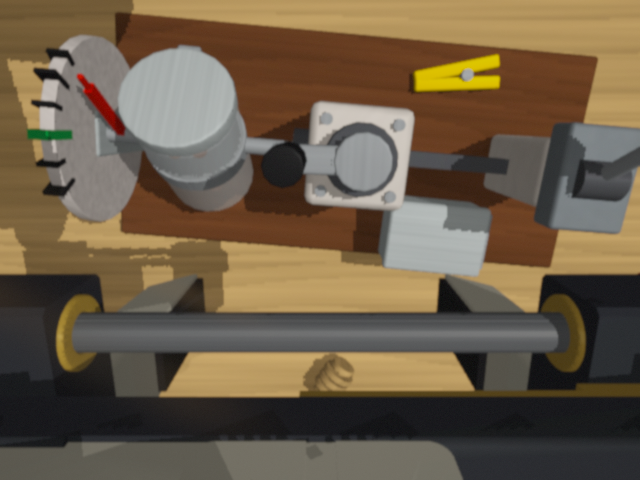

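This is a clear view. The handle top is at (284,164), the hub top at (365,160), the board corners at (118,13), (596,57), (550,267) and (122,232), and the pointer tip at (81,77), with the green mark at about (50,134).

```bash
python3 - <<'E'
from h import *
s=np.load('pics/e.png.npz')
np.set_printoptions(precision=4,suppress=True)
print('handle',atz(s,284,164,.209),pt(s,284,164,3),'hub',atz(s,365,160,.162),pt(s,365,160,3))
g=s['img'];h=g[150:180,265:303].astype(int).max(-1)<50
print([n for n in np.argwhere(h).mean(0)+[150,265]])
print([atz(s,*p,.012)[:2] for p in((118,13),(596,57),(550,267),(122,232))])
print('ptr',pt(s,81,77,1),'green',pt(s,60,134,1), 'cam',-s['R'].T@s['t'])
E
```

```text
handle [0.51   0.0021 0.209 ] [0.51   0.0021 0.2086] hub [0.5116 0.047  0.162 ] [0.5116 0.047  0.1619]
[np.float64(164.56860986547085), np.float64(283.5686098654709)]
[array([ 0.3965, -0.157 ]), array([0.4318, 0.2663]), array([0.6294, 0.2517]), array([ 0.5936, -0.1759])]
ptr [ 0.4633 -0.1242  0.1494] green [ 0.4967 -0.1404  0.1519] cam [0.4915 0.0202 0.4241]
```

```bash

python3 -m jog '[[[0.815,-0.323,0,0,0,0,0],[0.815,-0.323,0,0,0,0,0],[0.815,-0.323,0,0,0,0,0],[0,0,0,0,0,0,0]]]'
python3 -m jog '[[[0,0,0.97,0,0,0,0],[0,0,0.97,0,0,0,0],[0,0,0.97,0,0,0,0],[0,0,0.97,0,0,0,0],[0,0,0.97,0,0,0,0]]]'
python3 -m jog '[[[0,0,0,0,0,0,0.5],[0,0,0,0,0,0,0.5],[0,0,0,0,0,0,0.65],[0,0,0,0,0,0,0.65],[0,0,0,0,0,0,0.65]]]' 20
```

```text
time: 3.9
position: [0.5085, 0.0016, 0.4454]
tcp_rot: [-0.0, 0.0, 1.0, -0.0]
force: [0.6, -0.1, 0.3]
finger_gap: 0.999
grip_force: 0.0
time: 4.4
position: [0.5106, 0.0019, 0.3472]
tcp_rot: [0.0, -0.0, 1.0, 0.0]
force: [0.1, -0.2, 0.3]
finger_gap: 0.997
grip_force: 0.0
time: 4.9
position: [0.5106, 0.0012, 0.3485]
tcp_rot: [0.001, 0.0, 1.0, -0.0]
force: [0.5, -0.2, -0.6]
finger_gap: 0.613
grip_force: 0.0
```

```bash

python3 -m jog '[[[0,0,0,0,0,0,1],[0,0,0,0,0,0,1],[0,0,0,0,0,0,1],[0,0,0,0,0,0,1],[0,0,0,0,0,0,1]]]' 20
python3 -m jog '[[[0,0,0,0,0,0,1],[0,0,0,0,0,0,1],[0,0,0,0,0,0,1]]]' 20
```

```text
time: 5.4
position: [0.5104, 0.0017, 0.3476]
tcp_rot: [-0.0, 0.0, 1.0, 0.001]
force: [-0.2, 3.7, 0.9]
finger_gap: 0.232
grip_force: 20.0
time: 5.7
position: [0.5104, 0.0017, 0.3476]
tcp_rot: [-0.0, 0.0, 1.0, 0.001]
force: [-0.0, 5.5, -0.4]
finger_gap: 0.236
grip_force: 20.0
```

```bash
python3 - <<'E'
import numpy as np
def row(a,b,k=2.25):
    a,b=np.radians([a,b]);return [round(float(-k*(np.cos(b)-np.cos(a))),3),round(float(k*(np.sin(b)-np.sin(a))),3)]
print('fine',[row(-92-i*1.0,-92-(i+1)*1.0) if 0 else row(x,y) for x,y in((-92,-100),(-100,-110),(-110,-120),(-120,-130),(-130,-140))])
for i in range(18): print(-140-20*i,row(-140-20*i,-160-20*i))
E
```

```text
fine [[0.312, 0.033], [0.379, 0.102], [0.355, 0.166], [0.321, 0.225], [0.277, 0.277]]
-140 [0.391, 0.677]
-160 [0.136, 0.77]
-180 [-0.136, 0.77]
-200 [-0.391, 0.677]
-220 [-0.599, 0.502]
-240 [-0.734, 0.267]
-260 [-0.781, 0.0]
-280 [-0.734, -0.267]
-300 [-0.599, -0.502]
-320 [-0.391, -0.677]
-340 [-0.136, -0.77]
-360 [0.136, -0.77]
-380 [0.391, -0.677]
-400 [0.599, -0.502]
-420 [0.734, -0.267]
-440 [0.781, -0.0]
-460 [0.734, 0.267]
-480 [0.599, 0.502]
```

```bash

python3 -m jog '[[[0.312,0.033,0,0,0,0,1],[0.379,0.102,0,0,0,0,1],[0.355,0.166,0,0,0,0,1],[0.321,0.225,0,0,0,0,1],[0.277,0.277,0,0,0,0,1]]]' 40
```

```text
time: 6.2
position: [0.478, 0.0171, 0.3479]
tcp_rot: [0.001, 0.0, 1.0, -0.0]
force: [4.9, 1.3, -4.5]
finger_gap: 0.233
grip_force: 40.0
```

```bash

python3 -m jog '[[[0.391,0.677,0,0,0,0,1],[0.136,0.77,0,0,0,0,1],[-0.136,0.77,0,0,0,0,1],[-0.391,0.677,0,0,0,0,1],[-0.599,0.502,0,0,0,0,1]]]' 40
```

```text
time: 6.7
position: [0.4892, 0.0862, 0.3479]
tcp_rot: [-0.001, -0.0, 1.0, -0.0]
force: [-0.4, -4.6, 0.9]
finger_gap: 0.233
grip_force: 40.0
```

```bash

python3 -m jog '[[[-0.734,0.267,0,0,0,0,1],[-0.781,0,0,0,0,0,1],[-0.734,-0.267,0,0,0,0,1],[-0.599,-0.502,0,0,0,0,1],[-0.391,-0.677,0,0,0,0,1]]]' 40
```

```text
time: 7.2
position: [0.555, 0.0617, 0.3477]
tcp_rot: [-0.0, -0.0, 1.0, 0.0]
force: [-5.0, 0.9, 1.1]
finger_gap: 0.234
grip_force: 40.0
```

```bash

python3 -m jog '[[[-0.136,-0.77,0,0,0,0,1],[0.136,-0.77,0,0,0,0,1],[0.391,-0.677,0,0,0,0,1],[0.599,-0.502,0,0,0,0,1],[0.734,-0.267,0,0,0,0,1]]]'
python3 -m jog '[[[0.781,0,0,0,0,0,1],[0.734,0.267,0,0,0,0,1],[0.599,0.502,0,0,0,0,1],[0.391,0.677,0,0,0,0,1],[0.136,0.77,0,0,0,0,1]]]'
```

```text
time: 7.7
position: [0.5188, 0.0014, 0.3474]
tcp_rot: [-0.0, 0.001, 1.0, 0.002]
force: [-0.1, 14.5, -1.7]
finger_gap: 0.232
grip_force: 40.0
time: 8.2
position: [0.4665, 0.0451, 0.3478]
tcp_rot: [0.001, 0.001, 1.0, -0.001]
force: [5.2, -2.0, -3.6]
finger_gap: 0.237
grip_force: 40.0
```

```bash

python3 -m jog '[[[-0.136,0.77,0,0,0,0,1],[-0.391,0.677,0,0,0,0,1],[-0.599,0.502,0,0,0,0,1],[-0.734,0.267,0,0,0,0,1],[-0.781,0,0,0,0,0,1]]]'
python3 -m jog '[[[-0.734,-0.267,0,0,0,0,1],[-0.599,-0.502,0,0,0,0,1],[-0.391,-0.677,0,0,0,0,1],[-0.136,-0.77,0,0,0,0,1],[0.136,-0.77,0,0,0,0,1]]]'
```

```text
time: 8.7
position: [0.5198, 0.0913, 0.348]
tcp_rot: [-0.0, -0.0, 1.0, 0.001]
force: [-3.4, -1.2, 2.7]
finger_gap: 0.233
grip_force: 40.0
time: 9.2
position: [0.5541, 0.0293, 0.3474]
tcp_rot: [-0.001, 0.001, 1.0, 0.0]
force: [-6.0, 5.1, 2.5]
finger_gap: 0.23
grip_force: 40.0
```

```bash

python3 -m jog '[[[0.391,-0.657,0,0,0,0,1],[0.599,-0.492,0,0,0,0,1],[0.734,-0.267,0,0,0,0,1],[0.781,0,0,0,0,0,1],[0.734,0.267,0,0,0,0,1]]]'
python3 -m jog '[[[0.599,0.502,0,0,0,0,1],[0.391,0.677,0,0,0,0,1],[0.136,0.77,0,0,0,0,1],[-0.136,0.77,0,0,0,0,1],[-0.391,0.677,0,0,0,0,1]]]'
```

```text
time: 9.7
position: [0.489, 0.0072, 0.3477]
tcp_rot: [0.002, 0.001, 1.0, 0.001]
force: [9.5, 10.1, -5.8]
finger_gap: 0.228
grip_force: 39.9
time: 10.2
position: [0.4767, 0.0752, 0.3479]
tcp_rot: [-0.001, 0.001, 1.0, -0.001]
force: [-0.8, -4.4, 2.1]
finger_gap: 0.231
grip_force: 40.0
```

```bash

python3 -m jog '[[[-0.599,0.502,0,0,0,0,1],[-0.734,0.267,0,0,0,0,1],[-0.781,0,0,0,0,0,1],[-0.734,-0.267,0,0,0,0,1],[-0.599,-0.502,0,0,0,0,1]]]'
python3 - <<'E'
from h import *
for n in('side','wrist'): snap(n,'f_'+n+'.png')
b=cv2.imread('pics/f_side.png')[230:340,220:330];w=cv2.imread('pics/f_wrist.png')
o=np.zeros((400,800,3),np.uint8);o[:400,:400]=cv2.resize(b,(400,400),interpolation=2);o[:300,400:]=cv2.resize(w,(400,300))
cv2.imwrite('pics/f.png',o)
E
```

```text
time: 10.7
position: [0.5471, 0.0758, 0.3478]
tcp_rot: [-0.0, -0.0, 1.0, 0.0]
force: [-5.2, -0.1, 2.4]
finger_gap: 0.234
grip_force: 40.0
```

View pics/f.png

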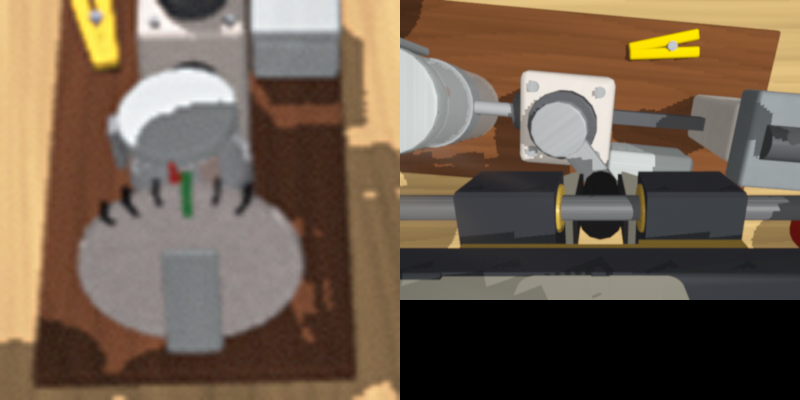

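The pointer (173,172) is still short of the green mark (187,190), by about a quarter division, which leaves roughly 0.6 to 0.8 turn.

```bash

python3 -m jog '[[[-0.391,-0.677,0,0,0,0,1],[-0.136,-0.77,0,0,0,0,1],[0.136,-0.77,0,0,0,0,1],[0.391,-0.677,0,0,0,0,1],[0.599,-0.502,0,0,0,0,1]]]'
python3 - <<'E'
from h import *
def red(f,box,s=None):
    s=s or np.load(f); g=s['img'].astype(int);v0,v1,u0,u1=box;g=g[v0:v1,u0:u1]
    m=(g[...,0]>110)&(g[...,1]<80)&(g[...,2]<80); p=np.argwhere(m)+[v0,u0]; return p
s=ctrl.snapshot('side');
for x,n in((np.load('pics/b.png.npz'),'0'),(np.load('pics/f_side.png.npz'),'948'),(s,'1048')):
    p=red(0,(255,300,235,300),x); print(n,len(p),p.mean(0),p.max(0),[ [round(float(q),4) for q in pt(x,int(b),int(a),0)] for a,b in p[-2:]])
a=ctrl.snapshot('scene')
for x in (np.load('pics/a.png.npz'),a):
    p=red(0,(190,230,310,345),x);print(len(p),p[:3].tolist(),p[-1:] )
E
python3 - <<'E'
import numpy as np
def row(a,b,k=2.25):
    a,b=np.radians([a,b]);return [round(float(-k*(np.cos(b)-np.cos(a))),3),round(float(k*(np.sin(b)-np.sin(a))),3)]
for i in range(0,200,5): print(-60-i,row(-60-i,-65-i),end='; ')
E
```

```text
time: 11.3
position: [0.5336, 0.0067, 0.3475]
tcp_rot: [-0.0, 0.001, 1.0, 0.001]
force: [-2.0, 10.4, 0.7]
finger_gap: 0.234
grip_force: 40.0
0 89 [265.26966292 260.88764045] [288 299] [[0.4124, -0.0216, 0.0143], [0.436, -0.0267, 0.0134]]
948 260 [272.22307692 248.21538462] [299 299] [[0.416, -0.0614, 0.0158], [0.4183, -0.0607, 0.0147]]
1048 272 [271.65808824 248.89705882] [299 299] [[0.4113, -0.0608, 0.0158], [0.4159, -0.0586, 0.0126]]
13 [[201, 337], [202, 336], [203, 335]] [[213 329]]
7 [[205, 327], [205, 328], [206, 326]] [[207 327]]
-60 [0.174, -0.091]; -65 [0.181, -0.075]; -70 [0.187, -0.059]; -75 [0.192, -0.042]; -80 [0.195, -0.026]; -85 [0.196, -0.009]; -90 [0.196, 0.009]; -95 [0.195, 0.026]; -100 [0.192, 0.042]; -105 [0.187, 0.059]; -110 [0.181, 0.075]; -115 [0.174, 0.091]; -120 [0.166, 0.105]; -125 [0.156, 0.119]; -130 [0.145, 0.133]; -135 [0.133, 0.145]; -140 [0.119, 0.156]; -145 [0.105, 0.166]; -150 [0.091, 0.174]; -155 [0.075, 0.181]; -160 [0.059, 0.187]; -165 [0.042, 0.192]; -170 [0.026, 0.195]; -175 [0.009, 0.196]; -180 [-0.009, 0.196]; -185 [-0.026, 0.195]; -190 [-0.042, 0.192]; -195 [-0.059, 0.187]; -200 [-0.075, 0.181]; -205 [-0.091, 0.174]; -210 [-0.105, 0.166]; -215 [-0.119, 0.156]; -220 [-0.133, 0.145]; -225 [-0.145, 0.133]; -230 [-0.156, 0.119]; -235 [-0.166, 0.105]; -240 [-0.174, 0.091]; -245 [-0.181, 0.075]; -250 [-0.187, 0.059]; -255 [-0.192, 0.042];
```

```bash
python3 - <<'E'
from h import *
snap('side','g0.png');b=cv2.imread('pics/g0.png')[260:305,235:310]
cv2.imwrite('pics/g.png',cv2.resize(b,None,fx=8,fy=8,interpolation=2))
E
```

```text
(no output)
```

View pics/g.png

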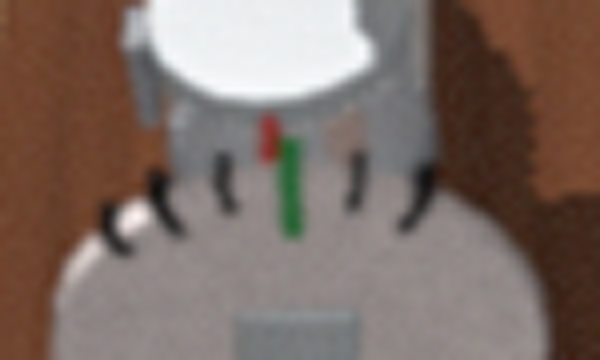

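The red tip (270,140) is about 21 px left of the green mark (291,185), and the marks are about 65 px apart. That leaves roughly a third to a half turn. I'll take smaller steps and track red-minus-green numerically.

```bash
cat > m.py <<'E'
from h import *
s=ctrl.snapshot('side');g=s['img'][270:292,255:285].astype(int)
def c(m): p=np.argwhere(m[:10] if 0 else m); return p.mean(0).round(2)+[270,255],len(p)
print('red',c((g[...,0]-np.maximum(g[...,1],g[...,2]))>55),'green',c((g[...,1]-g[...,0])>35))
f=ctrl.get_state();x=f['position'][:2]-[.5116,.0472];t=np.arctan2(x[1],x[0]);F=f['force']
print('ang',np.degrees(t).round(1),'r',np.hypot(*x).round(4),'Ftan',(F[0]*np.sin(t)-F[1]*np.cos(t)).round(2),'Frad',(F[0]*np.cos(t)+F[1]*np.sin(t)).round(2))
E
python3 m.py
python3 -m jog '[[[0.355,-0.141,0,0,0,0,1],[0.379,-0.101,0,0,0,0,1],[0.391,-0.035,0,0,0,0,1],[0.391,0.035,0,0,0,0,1],[0.379,0.101,0,0,0,0,1]]]'
python3 m.py
```

```text
red (array([276.57, 268.29]), 7) green (array([282.94, 270.76]), 17)
ang -61.6 r 0.0457 Ftan 2.09 Frad -3.89
time: 12.0
position: [0.4962, 0.0049, 0.3478]
tcp_rot: [0.001, 0.0, 1.0, -0.0]
force: [4.4, 3.6, -2.6]
finger_gap: 0.235
grip_force: 40.0
red (array([275.5, 268.5]), 4) green (array([283.  , 270.76]), 17)
ang -111.4 r 0.045 Ftan 0.18 Frad -2.3
```

```bash

python3 -m jog '[[[0.355,0.166,0,0,0,0,1],[0.322,0.224,0,0,0,0,1],[0.278,0.278,0,0,0,0,1],[0.224,0.322,0,0,0,0,1],[0,0,0,0,0,0,1]]]'
python3 m.py
python3 - <<'E'
from h import *
o=[]
for n,B in(('side',(262,295,250,300)),('scene',(190,225,305,355))):
    s=snap(n,'i_'+n+'.png');b=cv2.imread('pics/i_'+n+'.png')[B[0]:B[1],B[2]:B[3]]
    o.append(cv2.resize(b,(400,(B[1]-B[0])*8),interpolation=2))
cv2.imwrite('pics/i.png',np.vstack(o))
E
```

```text
time: 12.55
position: [0.4725, 0.0256, 0.3478]
tcp_rot: [-0.0, -0.0, 1.0, 0.0]
force: [1.7, 0.1, -0.2]
finger_gap: 0.234
grip_force: 40.0
red (array([275.33, 269.33]), 3) green (array([281.38, 270.92]), 26)
ang -150.7 r 0.0446 Ftan -0.03 Frad -1.98
```

View pics/i.png

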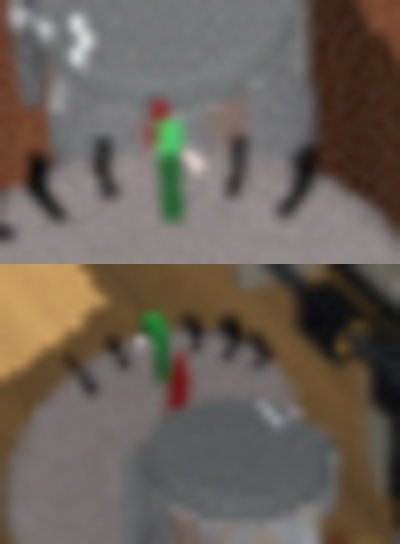

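The tip is nearly under the green mark, with roughly a quarter turn left. From here I'll creep and check the force after each step.

```bash
sed -i '/^s=ctrl/d;/^def c/d;/^print(.red/d' m.py
python3 -m jog '[[[0.074,0.139,0,0,0,0,1],[0.064,0.143,0,0,0,0,1]]]' >/dev/null; python3 m.py
```

```text
ang -157.6 r 0.0446 Ftan -2.7 Frad -0.82
```

```bash

python3 -m jog '[[[0.054,0.148,0,0,0,0,1],[0.043,0.151,0,0,0,0,1]]]' >/dev/null; python3 m.py
```

```text
ang -166.1 r 0.0446 Ftan -1.96 Frad -0.76
```

```bash

python3 -m jog '[[[0.033,0.154,0,0,0,0,1],[0.022,0.155,0,0,0,0,1]]]' >/dev/null; python3 m.py
```

```text
ang -174.4 r 0.0446 Ftan -2.92 Frad -1.3
```

```bash

python3 -m jog '[[[0.011,0.157,0,0,0,0,1],[0,0.157,0,0,0,0,1]]]' >/dev/null; python3 m.py
```

```text
ang 177.5 r 0.0447 Ftan -2.14 Frad -0.91
```

```bash

python3 -m jog '[[[-0.011,0.157,0,0,0,0,1],[-0.022,0.155,0,0,0,0,1]]]' >/dev/null; python3 m.py
```

```text
ang 169.4 r 0.0447 Ftan -2.57 Frad -0.7
```

```bash

python3 -m jog '[[[-0.033,0.154,0,0,0,0,1],[-0.043,0.151,0,0,0,0,1]]]' >/dev/null; python3 m.py
```

```text
ang 161.4 r 0.0447 Ftan -2.91 Frad -0.93
```

```bash

python3 -m jog '[[[-0.054,0.148,0,0,0,0,1],[-0.064,0.143,0,0,0,0,1]]]' >/dev/null; python3 m.py
```

```text
ang 153.3 r 0.0447 Ftan -2.09 Frad -1.65
```

```bash

python3 -m jog '[[[-0.074,0.139,0,0,0,0,1],[-0.083,0.133,0,0,0,0,1]]]' >/dev/null; python3 m.py
```

```text
ang 145.3 r 0.0447 Ftan -3.34 Frad -1.9
```

```bash

python3 -m jog '[[[-0.092,0.127,0,0,0,0,1],[-0.101,0.120,0,0,0,0,1]]]' >/dev/null; python3 m.py
```

```text
ang 137.2 r 0.0448 Ftan -2.84 Frad -2.31
```

```bash

python3 -m jog '[[[-0.109,0.113,0,0,0,0,1],[-0.117,0.105,0,0,0,0,1]]]' >/dev/null; python3 m.py
```

```text
ang 129.2 r 0.0449 Ftan -3.26 Frad -2.04
```

```bash

python3 -m jog '[[[-0.124,0.096,0,0,0,0,1],[-0.130,0.087,0,0,0,0,1]]]' >/dev/null; python3 m.py
```

```text
ang 121.2 r 0.0449 Ftan -3.64 Frad -1.93
```

```bash

python3 -m jog '[[[-0.136,0.078,0,0,0,0,1],[-0.141,0.068,0,0,0,0,1]]]' >/dev/null; python3 m.py
```

```text
ang 113.2 r 0.0449 Ftan -2.56 Frad -1.67
```

```bash

python3 -m jog '[[[-0.146,0.058,0,0,0,0,1],[-0.149,0.048,0,0,0,0,1]]]' >/dev/null; python3 m.py
```

```text
ang 105.2 r 0.045 Ftan -2.72 Frad -2.06
```

```bash

python3 -m jog '[[[-0.152,0.037,0,0,0,0,1],[-0.154,0.026,0,0,0,0,1]]]' >/dev/null; python3 m.py
```

```text
ang 97.3 r 0.0451 Ftan -2.98 Frad -2.15
```

```bash

python3 -m jog '[[[-0.156,0.015,0,0,0,0,1],[-0.157,0.004,0,0,0,0,1]]]' >/dev/null; python3 m.py; python3 - <<'E'
from h import *
o=[]
for n,B in(('side',(262,295,250,300)),('scene',(190,225,305,355))):
    s=snap(n,'j_'+n+'.png');b=cv2.imread('pics/j_'+n+'.png')[B[0]:B[1],B[2]:B[3]]
    o.append(cv2.resize(b,(400,(B[1]-B[0])*8),interpolation=2))
cv2.imwrite('pics/j.png',np.vstack(o))
E
```

```text
ang 90.6 r 0.0451 Ftan -11.15 Frad -1.97
```

View pics/j.png

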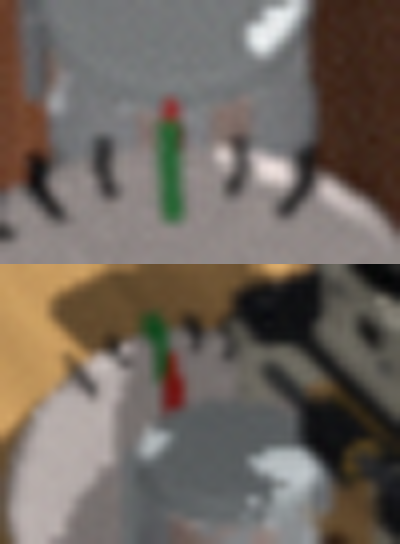

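The pointer (170,105) is now in line with the green mark (172,170), and the handle force has jumped to 11 N, so this is the stop. I'll hold there.

```bash

python3 -m jog '[[[-0.04,0,0,0,0,0,1],[0,0,0,0,0,0,1],[0,0,0,0,0,0,1],[0,0,0,0,0,0,1],[0,0,0,0,0,0,1]]]' >/dev/null; python3 m.py
```

```text
ang 90.4 r 0.0452 Ftan -10.91 Frad -1.28
```

```bash

python3 -m jog '[[[0,0,0,0,0,0,0],[0,0,0,0,0,0,0],[0,0,0,0,0,0,0],[0,0,0,0,0,0,0],[0,0,0,0,0,0,0]]]'
python3 -m jog '[[[0,0,0,0,0,0,0.2],[0,0,-0.6,0,0,0,0.2],[0,0,-0.8,0,0,0,0.2],[0,0,-0.9,0,0,0,0.2],[0,0,-0.9,0,0,0,0.2]]]'
```

```text
time: 16.8
position: [0.5129, 0.0922, 0.3476]
tcp_rot: [-0.0, 0.0, 1.0, 0.0]
force: [0.2, -0.5, -0.1]
finger_gap: 0.619
grip_force: 0.0
time: 17.3
position: [0.5128, 0.0921, 0.4133]
tcp_rot: [0.0, 0.0, 1.0, 0.0]
force: [0.2, 0.6, -0.3]
finger_gap: 0.803
grip_force: 0.0
```

```bash

python3 -m jog '[[[0.68,0.9,0,0,0,0,1],[0.68,0.91,0,0,0,0,1],[0.68,0.91,0,0,0,0,1],[0.68,0.91,0,0,0,0,1],[0.68,0.91,0,0,0,0,1]]]'
python3 -m jog '[[[0,0.9,0,0,0,0,1],[0,0,0,0,0,0,1],[0,0,0,0,0,0,1],[0,0,0,0,0,0,1],[0,0,0,0,0,0,1]]]'
python3 - <<'E'
from h import *
s=ctrl.snapshot('scene')
print(pt(s,384,248),pt(s,382,247))
snap('side','k0.png')
b=cv2.imread('pics/k0.png')[130:340,200:340];w=snap('scene','k1.png')
b2=cv2.imread('pics/k1.png')[190:310,300:420]
cv2.imwrite('pics/k.png',np.hstack([cv2.resize(b,(373,560),interpolation=2),cv2.resize(b2,(420,560))]))
E
```

```text
time: 17.8
position: [0.4443, 0.1836, 0.4128]
tcp_rot: [0.001, 0.0, 1.0, 0.0]
force: [0.2, 0.0, -0.0]
finger_gap: 0.417
grip_force: 0.0
time: 18.3
position: [0.4451, 0.2003, 0.4118]
tcp_rot: [0.0, 0.001, 1.0, -0.0]
force: [0.4, 0.2, 0.4]
finger_gap: 0.013
grip_force: 0.0
[0.50776418 0.21406008 0.20254832] [0.50882511 0.20567862 0.20073029]
```

View pics/k.png

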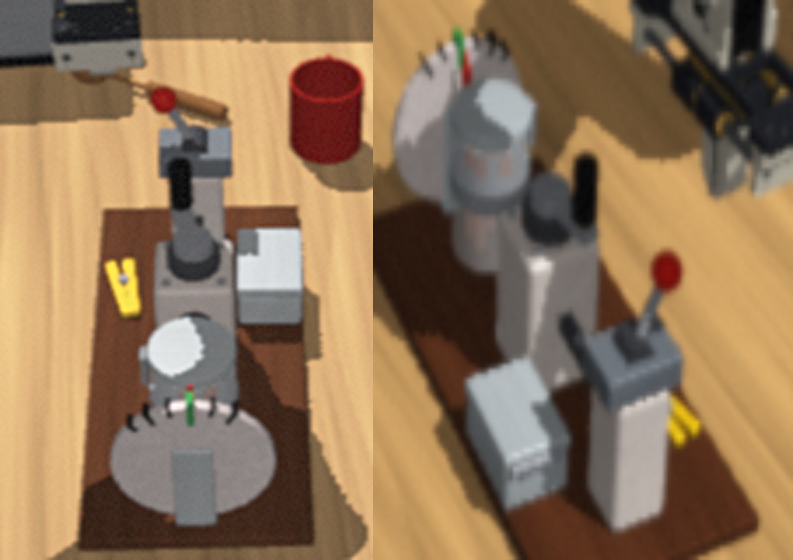

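The pointer is on the green mark and the crank is free. The lock ball is at (665,270) in the right-hand crop, still leaning towards the robot, with the closed fingers behind it. I'll descend and push it over.

```bash

python3 -m jog '[[[0,0,0.85,0,0,0,1],[0,0,0.85,0,0,0,1],[0,0,0.85,0,0,0,1],[0,0,0,0,0,0,1]]]'
python3 -m jog '[[[-0.4,0,0,0,0,0,1],[-0.4,0,0,0,0,0,1],[-0.4,0,0,0,0,0,1],[-0.4,0,0,0,0,0,1],[-0.4,0,0,0,0,0,1]]]'
```

```text
time: 18.85
position: [0.4444, 0.2005, 0.3588]
tcp_rot: [-0.002, 0.0, 1.0, -0.001]
force: [-0.5, 0.9, 0.0]
finger_gap: 0.007
grip_force: 0.0
time: 19.35
position: [0.4855, 0.2009, 0.361]
tcp_rot: [-0.0, 0.0, 1.0, 0.0]
force: [-3.0, 0.4, 1.3]
finger_gap: 0.006
grip_force: 1.2
```

Contact made; now push on to about x = 0.525, then creep.

```bash

python3 -m jog '[[[-0.4,0,0,0,0,0,1],[-0.4,0,0,0,0,0,1],[-0.4,0,0,0,0,0,1],[-0.4,0,0,0,0,0,1],[-0.2,0,0,0,0,0,1]]]'
python3 -m jog '[[[-0.1,0,0,0,0,0,1],[-0.1,0,0,0,0,0,1]]]'
```

```text
time: 19.85
position: [0.5217, 0.2007, 0.3604]
tcp_rot: [-0.0, 0.0, 1.0, -0.0]
force: [-1.6, -0.8, -0.8]
finger_gap: 0.004
grip_force: 0.7
time: 20.05
position: [0.5249, 0.2008, 0.3604]
tcp_rot: [-0.0, 0.0, 1.0, -0.0]
force: [-1.0, -1.0, -1.4]
finger_gap: 0.005
grip_force: 0.7
```

```bash

python3 -m jog '[[[-0.1,0,0,0,0,0,1],[-0.1,0,0,0,0,0,1]]]'
```

```text
time: 20.25
position: [0.5289, 0.201, 0.3607]
tcp_rot: [-0.0, 0.0, 1.0, 0.0]
force: [-1.7, -0.8, -0.7]
finger_gap: 0.005
grip_force: 0.7
```

```bash

python3 -m jog '[[[-0.1,0,0,0,0,0,1],[-0.1,0,0,0,0,0,1]]]'
```

```text
time: 20.45
position: [0.5324, 0.201, 0.3606]
tcp_rot: [-0.001, 0.0, 1.0, -0.0]
force: [-9.2, -0.4, 2.1]
finger_gap: 0.005
grip_force: 4.5
```

The lever is on its stop at 9 N. I'll hold briefly, back off, rise and check.

```bash

python3 -m jog '[[[0,0,0,0,0,0,1],[0,0,0,0,0,0,1],[0,0,0,0,0,0,1],[0.5,0,0,0,0,0,1],[1,0,0,0,0,0,1]]]'
python3 -m jog '[[[1,0,-0.5,0,0,0,1],[1,0,-1,0,0,0,1],[1,0,-1,0,0,0,1],[0,0,0,0,0,0,1],[0,0,0,0,0,0,1]]]'
python3 - <<'E'
from h import *
o=[]
for n,B in(('side',(130,340,200,340)),('scene',(190,310,300,420))):
    snap(n,'l_'+n+'.png');b=cv2.imread('pics/l_'+n+'.png')[B[0]:B[1],B[2]:B[3]]
    o.append(cv2.resize(b,(390,560),interpolation=2))
cv2.imwrite('pics/l.png',np.hstack(o))
E
```

```text
time: 20.95
position: [0.5032, 0.2009, 0.3609]
tcp_rot: [0.001, 0.001, 1.0, 0.0]
force: [-0.1, 0.6, -0.3]
finger_gap: 0.003
grip_force: 0.0
time: 21.45
position: [0.4428, 0.201, 0.4113]
tcp_rot: [0.001, 0.0, 1.0, 0.0]
force: [0.7, 0.5, 0.4]
finger_gap: 0.001
grip_force: 0.0
```

View pics/l.png

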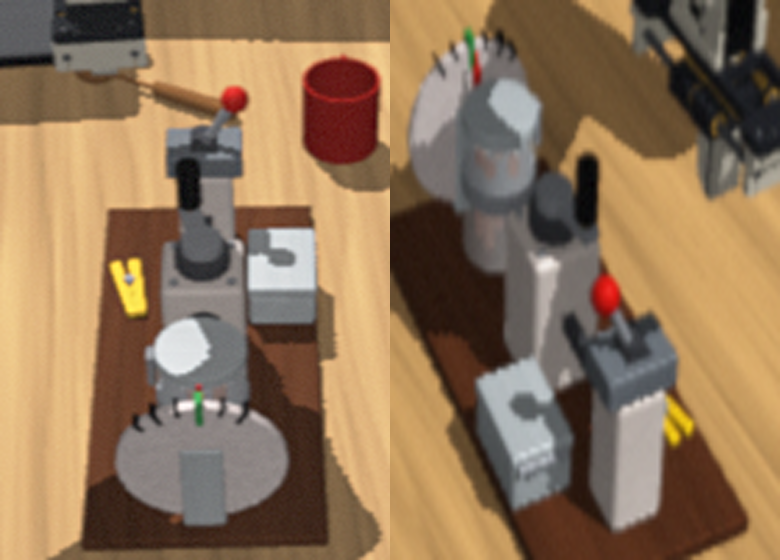

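The lever now leans fully to +x, with its ball at (235,98) in the left-hand crop and (606,295) in the right. The pointer is still on the green mark, and the tin and clip haven't moved.

```bash
python3 -c "
from station import ctrl
print(ctrl.sign_off())"
```

```text
the job is handed in; nothing more can be done
None
```

The crank was wound to its stop and held there at about 11 N with the pointer on the green mark, then released; the lock lever is fully over, nothing else was seen to move, and the job was handed in at about 21.5 s (no verdict was returned).

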